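# Take the large weighing cup off its hook, set it on the scale and tare

### The arm

A 7-joint arm with a two-finger parallel gripper is mounted at the origin on a cart in front of the work surface, level with it; the furniture and walls round the work are solid. World frame = base frame: x ahead of the robot, y to its left, z up, the work surface at z = 0. Lengths are in m, angles in rad, forces in N, time in s.
With the tool pointing down it reaches from about 0.425 to 0.875 m from the base axis. Payload 4.7 kg.
Tool frame: the origin (TCP) lies between the finger pads; the fingertips stand 19 mm ahead of it and the grasp point (between the pads) is the TCP (ctrl.tip_extent is the distance from the TCP to the fingertips, in m); z points along the fingers, y is the line along which they close (so a half turn about z gives the same grasp; the last joint's range is limited). The gripper opens to 87 mm and grips with 3 to 60 N. Pads are 19 mm wide; open, the fingers measure 117 mm over their backs; the gripper's body (75 mm by 190 mm) begins 51 mm behind the grasp point.
Start: joints at [-1.219, 0.321, -0.07, 1.45, 0.023, 1.371, -0.057], TCP at [0.215, 0.613, 0.242] pointing down, gripper open.
Joint ranges: [-2.86, 2.86], [-0.3, 2.09], [-1.38, 1.24], [0.06, 2.45], [-1.56, 4.7], [0.09, 2.05], [-2.69, 2.69]. Speed limits (rad/s): [2.57, 2.57, 3.14, 3.14, 3.14, 3.14, 3.14].

### API

Orientations are given as a rotation vector (axis times angle).
In Python, from bench import ctrl gives the robot as it stands.
- The arm moves only by the shell command python3 -m crank 'ROWS' [OPENING] [FORCE]. ROWS is JSON, a list of rows, each an object of numbers: "tx", "ty", "tz": the shift along the tool's x, y, z in mm; "turn": the turn about the tool's z in units of 5 degrees (1.0 is 5 degrees). In form: [{"tx": .., "ty": .., "tz": .., "turn": ..}, ...]. A call has 1 to 5 rows; each row is the pose to reach, as a shift and turn from the pose commanded when the call began, along the tool's axes at that moment; what a row does not reach only later rows make up. A row lasts 1/8 s, in which the tool goes at most 62.5 mm and 10.7 degrees, less where a joint would pass 70% of its speed; a pose out of reach is approached as far as the arm can. A call with a gripper value outside its range is refused whole. OPENING is the finger opening in mm, from 0 to 87, set as the call begins (- or left out, the last holds). The fingers move at their own pace and stop on an object; FORCE is the grip in N (left out, the last holds). Time passes only in rows, so rows that repeat a pose let the fingers close. It gives the time, the measured TCP pose, the force, the opening and the grip force at its end, in the units of the state.
- ctrl.get_state(): the state, without advancing time (a new reading comes with each control period).
- ctrl.get_image(name): name is "scene" or "side" or "wrist"; returns (picture, depth): 420x560x3 uint8, red, green, blue; 420x560 float32, m along the optical axis (not along the pixel's ray), 0 where there is no reading.
- ctrl.camera_model(name): a dict with "intrinsics" (3x3 intrinsics, pixels), "origin" and "orientation" of the camera in the world. Camera axes: x right, y down, z forward; pixel columns grow to the right and rows downward; lengths in m; the calibration is good to about 2 mm. The wrist camera is an equidistant fisheye: a pixel r from the principal point sees the ray r / f radians off the axis. A picture is of the moment at which its call begins: read the wrist's pose just before it. camera_model takes no time and is no camera call; for the wrist camera it gives the pose at the moment of the call.
- ctrl.close_job(): hands the job in; it is judged then, once.
Trained networks look in the newest picture that a camera, given by its name, has taken for a name from the list of things; names that differ only in an ending like _2 or _b are one class to them, and where a whole thing is asked for, a point or a joint stands for the part that bears it (a point fixed in the world has none). Each returns a list of dicts, best first, with "confidence" (0 to 1); they miss things now and then, are a little off and sometimes report something else, mostly with a low value. They report only what shows in the picture. A call takes as long as a camera call. They do not tell look-alikes from the thing itself.
- ctrl.recognise(camera, query): "xyz" ([x, y, z] in m, in world coordinates, good to about 4 mm: the middle of the surface that is visible of it).
- ctrl.mark_of(camera, query): "xyz" ([x, y, z] in m, in world coordinates, good to about 4 mm: a listed point, or the origin of a listed thing).
The state is a dict: "time": time; "joint_positions": joint angles; "qd": joint speeds; "joint_torque": joint torques, N m; "position": TCP position; "tool_rot": TCP orientation; "ft_force": force on the tool from outside, world axes, zero at the start; "torque": the same for the moment, N m; "grip_width": opening from 0.0 (shut) to 1.0 (fully open); "grip_force": force on a finger pad.
Only numpy, scipy, OpenCV 4.12 (cv2) and the standard library are available. Lean on these libraries where they do the work, as an engineer would, in place of code of your own. Each camera call takes 0.05 s, during which the arm holds its last target. There are 200 camera calls.

### The job

Lift the larger of the two steel weighing cups up and off its hook and set it upright, without dropping it, in the middle of the scale's plate. Then, with the cup standing there and let go, push the scale's tare key (the round key on the right-hand side of its control strip) all the way down and release it. Leave the smaller cup hanging on its hook and do not disturb the other things on the table.

Things in the scene. Friction and masses are not known exactly. Their poses are not given: they have to be found in the camera images.
- stand: wooden hook board, fixed: foot 130 (x) x 210 (y) x 15 mm and an upright board 130 mm high whose face, at x = +45 mm, looks to -x. Two 6 mm steel rod hooks stick out of the face to -x at y = +60 and -60 mm; each arm's axis is 115 mm high and 11 mm long, then the rod turns straight up. Origin: centre of the foot's underside; x to the back, z up
- hook_left (a point): top end of the upturned tip of the hook at the stand's y = +60 mm, 138 mm above the table; the tip rises 20 mm above the arm on which the cup's eye rests
- hook_right (a point): the same for the hook at the stand's y = -60 mm
- large_cup: larger steel cup, 56 mm outer diameter, 62 mm high, 0.12 kg, open top; hangs upright on either hook by a flat square eye at its back (20 x 20 x 5 mm, hole 10 x 10 mm with vertical axis, top flush with the rim); below the eye a foot leans on the board. Origin: centre of the eye's underside; x from cup to eye (to the board while hanging), z up; the cup's axis is at x = -36 mm
- large_cup_rim (a point): centre of the large cup's mouth, level with the rim; axes as the cup's
- large_cup_base (a point): centre of the large cup's underside, 62 mm below the mouth; axes as the cup's
- small_cup: the smaller steel cup, 40 mm outer diameter, 45 mm high, hung the same way on the other hook; to be left there. Origin and axes as the large cup's; its axis lies at x = -28 mm
- scale: flat digital scale, 200 (x) x 150 (y) mm, fixed; origin: centre of its underside on the table, x from its control strip (at -x, nearer the robot) to its plate, z up. Body top 20 mm high
- plate_middle (a point): middle of the weighing plate's top, 32 mm above the table; the plate measures 130 (x) x 136 (y) mm and gives 1 mm under load; axes as the scale's
- tare_key (a point): middle of the top of the tare key, a round key 15 mm across on the control strip, on the right as seen from the control-strip side (scale's x = -68, y = -50 mm), its top 24 mm above the table when up; the plate's edge begins 28 mm behind it. The other key, on the left, is not needed
- scale_key_on (a joint): travel of the tare key (m): 0 up, 0.0012 fully down; springs back
- dropper: brown dropper bottle, 102 mm high, bystander
- hygrometer: round dial hygrometer, 60 mm across, 19 mm high, bystander
- label_roll: roll of blank labels, 55 mm across, 25 mm high, bystander
Mind the look-alikes: they are no part of the job. Several things have the shape of the stand; the one meant has the colours described above.

How it is judged:
On the way, in this order (a step that is already met when the one before it is completed fails the run):
1. the large cup is lifted clear of its hook and board (height (world z) of large_cup_base above 0.09 m and contact force between large_cup and stand below 0.05 N), for 0.1 s.
2. the large cup stands upright, let go, within 30 mm of the middle of the plate (horizontal distance between large_cup_base and plate_middle below 0.03 m and z of large_cup_base in the frame of plate_middle between -0.005 and 0.005 m and angle between large_cup_base's own z axis and vertical below 0.1 rad and contact force between large_cup and the fingers below 0.05 N and linear speed of large_cup below 0.02 m/s), for 0.2 s.
3. the tare key is pushed down while the cup stands there (all of step 2 and value of joint scale_key_on above 0.0009 m), for 0.05 s.
At the end, for the whole second after the job is handed in: The large cup stands upright (within 0.1 rad) on the plate, its underside's centre within 30 mm of the plate's middle, let go and at rest; the tare key has been pushed and is up again; the small cup still hangs on its hook, within 10 mm of where it hung (all of step 2 and value of joint scale_key_on below 0.0004 m and distance of small_cup from where it was at the start of the episode below 0.01 m and angle between small_cup's own z axis and vertical below 0.1 rad); the robot touches nothing.
It fails at once if the large cup is let go in the air (more than 35 mm above the plate) (contact force between large_cup and anything else below 0.01 N and z of large_cup_base in the frame of plate_middle above 0.035 m).
It fails at once if the small cup is knocked about or taken (moved more than 20 mm) (distance of small_cup from where it was at the start of the episode above 0.02 m).
It fails at once if the dropper is pushed more than 20 mm (distance of dropper from where it was at the start of the episode above 0.02 m).
It fails at once if the hygrometer is pushed more than 20 mm (distance of hygrometer from where it was at the start of the episode above 0.02 m).
It fails at once if the label roll is pushed more than 20 mm (distance of label_roll from where it was at the start of the episode above 0.02 m).
It also fails if it takes over 46 s, if anything falls off the work surface, if the arm or the gripper's body presses on something with over 40 N, if the wrist force passes 120 N, or if a joint passes its speed limit or range.

## Working session

There is one attempt and no reset: what is moved stays moved. The work goes in short steps, Python scripts to look and compute and a shell command to move; the robot and the scene stay as the last step left them, time stands still between calls to the robot, and variables do not carry over. Pictures are saved under pics/ and viewed, at most 10 in all, crops included, and the job is handed in when it is done.

```bash
mkdir -p pics; ls
python3 - <<'E'
from bench import ctrl
import cv2,numpy as np
s=ctrl.get_state();print(s)
ims=[]
for c in ["scene","side"]:
    p,d=ctrl.get_image(c);cv2.imwrite(f"pics/{c}0.png",p[:,:,::-1]);np.save(f"pics/{c}0.npy",d)
    m=ctrl.camera_model(c);print(c,np.round(m["origin"],3))
    for q in ["stand","hook_left","hook_right","large_cup","large_cup_rim","large_cup_base","small_cup","scale","plate_middle","tare_key","dropper","hygrometer","label_roll"]:
        print(q,[(np.round(r["xyz"],3).tolist(),round(r["confidence"],2)) for r in ctrl.mark_of(c,q)][:4])
E
```

```text
pics
{'time': 0.0, 'joint_positions': array([-1.21887789,  0.32181357, -0.07008173,  1.451705  ,  0.02257947,
        1.37080083, -0.05689674]), 'qd': array([-0.00052856, -0.00128109,  0.00073776,  0.00160729, -0.00075097,
       -0.00036957,  0.00082854]), 'joint_torque': array([ 6.47969409e-04, -4.91300547e+01, -4.03643483e-01, -3.12522876e+01,
       -6.38059666e-02,  4.38025407e-02,  1.81812579e-04]), 'position': array([0.21529348, 0.61274399, 0.24045252]), 'tool_rot': array([-5.28040124e-01, -3.09664743e+00,  3.02259846e-03]), 'ft_force': array([-0.18733549,  0.19127528, -0.48414467]), 'torque': array([ 0.05362648, -0.02325143,  0.03662634]), 'grip_force': 0.0, 'grip_width': 0.9984013827307082}
scene [-0.121 -1.35   0.706]
stand [([0.584, 0.144, -0.003], 0.89), ([0.333, 0.136, 0.003], 0.57), ([0.6, 0.213, 0.135], 0.3), ([0.692, -0.02, -0.003], 0.19)]
hook_left [([0.603, 0.215, 0.138], 0.74), ([0.344, 0.209, 0.14], 0.73)]
hook_right [([0.382, 0.093, 0.135], 0.94), ([0.633, 0.097, 0.137], 0.75), ([0.6, 0.214, 0.134], 0.2)]
large_cup [([0.626, 0.096, 0.117], 0.94)]
large_cup_rim [(
[... 618 characters left out ...]

hook_left [([0.345, 0.213, 0.138], 0.92), ([0.605, 0.211, 0.141], 0.74), ([0.593, 0.092, 0.062], 0.29), ([0.415, -0.229, 0.021], 0.28)]
hook_right [([0.384, 0.094, 0.138], 0.98), ([0.627, 0.096, 0.136], 0.88)]
large_cup [([0.628, 0.098, 0.115], 0.7)]
large_cup_rim [([0.592, 0.087, 0.12], 0.55)]
large_cup_base [([0.592, 0.093, 0.063], 0.95)]
small_cup [([0.6, 0.216, 0.121], 0.75), ([0.629, 0.095, 0.136], 0.57)]
scale [([0.496, -0.203, -0.005], 0.69)]
plate_middle [([0.522, -0.209, 0.032], 0.96)]
tare_key [([0.419, -0.227, 0.022], 0.56), ([0.375, 0.351, 0.003], 0.53)]
dropper [([0.37, 0.349, -0.0], 0.97)]
hygrometer [([0.698, -0.018, -0.004], 0.56)]
label_roll [([0.438, -0.473, -0.003], 0.7)]
```

View pics/scene0.png

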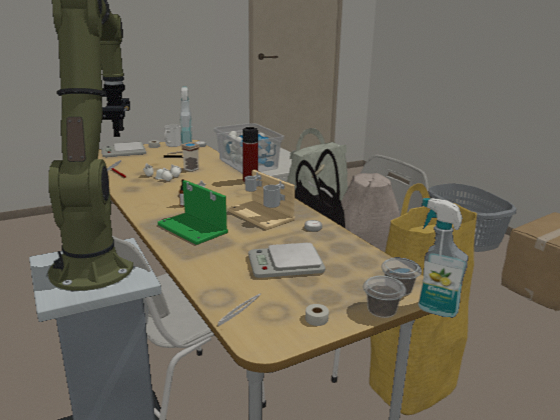

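View pics/side0.png

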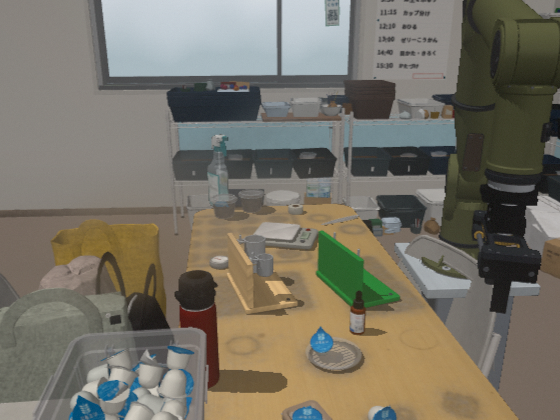

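The pictures show the green look-alike stand at about (190,215) in scene. The wooden stand, behind it, carries the large cup on its right hook at (272,195) in scene and (255,247) in side. The scale is at (288,260) in scene. The network marks agree with this, so I use the wooden stand at about (0.58, 0.145).

```bash
cat > h.py <<'E'
import numpy as np, sys
from scipy.spatial.transform import Rotation as R
from bench import ctrl
def to(x,y,z,yaw=None):
    "print shift/turn in tool axes to reach TCP x,y,z with tool y-axis at yaw deg (mod 180)"
    s=ctrl.get_state(); M=R.from_rotvec(s["tool_rot"]).as_matrix()
    d=M.T@(np.array([x,y,z])-s["position"])*1000
    yy=np.degrees(np.arctan2(M[1,1],M[0,1])); o="t=%.2f pos %s yaw %.1f q7 %.2f shift mm %s"%(s["time"],np.round(s["position"],4),yy,s["joint_positions"][6],np.round(d,1))
    if yaw is not None: o+=" turn %.2f"%(-((yaw-yy+90)%180-90)/5)
    print(o,"down",np.round(M[:,2],3))
if __name__=="__main__": to(*map(float,sys.argv[1:]))
E
python3 -m crank '[{"tx":-50,"ty":-35,"tz":-2},{"tx":-100,"ty":-70,"tz":-4},{"tx":-150,"ty":-105,"tz":-6},{"tx":-200,"ty":-140,"tz":-8},{"tx":-250,"ty":-175,"tz":-10}]' 87
python3 h.py 0.593 0.089 0.25 102.5
```

```text
t=1.40 pos [0.2155 0.6133 0.2416] yaw 70.6 q7 -0.06 shift mm [-530.  -369.5   -8.4] turn -6.37 down [ 0.  0. -1.]$[0]: bad value
```

```bash
python3 -m crank '[{"tx":-50,"ty":-35,"tz":-2,"turn":0},{"tx":-100,"ty":-70,"tz":-4,"turn":0},{"tx":-150,"ty":-105,"tz":-6,"turn":0},{"tx":-200,"ty":-140,"tz":-8,"turn":0},{"tx":-250,"ty":-175,"tz":-10,"turn":0}]' 87
python3 h.py 0.593 0.089 0.25 102.5
```

```text
time: 2.02
position: [0.3944, 0.3636, 0.252]
tool_rot: [0.528, 3.096, 0.001]
ft_force: [0.5, 0.1, -0.6]
grip_width: 1.0
grip_force: 0.0
t=2.02 pos [0.3944 0.3636 0.252 ] yaw 70.6 q7 0.45 shift mm [-278.4 -193.2    1.9] turn -6.37 down [ 0.001  0.001 -1.   ]
```

```bash
python3 -m crank '[{"tx":-50,"ty":-35,"tz":0,"turn":-1.3},{"tx":-100,"ty":-70,"tz":0,"turn":-2.6},{"tx":-150,"ty":-105,"tz":0,"turn":-3.9},{"tx":-200,"ty":-140,"tz":0,"turn":-5.2},{"tx":-240,"ty":-167,"tz":0,"turn":-6.4}]'
python3 - <<'E'
from h import *
import cv2
for k in range(2):
    p,d=ctrl.get_image("wrist")
    for f in ("mark_of",):
        for q in ["large_cup","large_cup_rim","hook_right","hook_left","small_cup"]:
            print(q,[(np.round(r["xyz"],3).tolist(),round(r["confidence"],2)) for r in getattr(ctrl,f)("wrist",q)][:3])
cv2.imwrite("pics/w1.png",p[:,:,::-1])
to(.593,.089,.18,102.5)
E
```

```text
time: 2.65
position: [0.5657, 0.1255, 0.252]
tool_rot: [-0.348, 3.121, -0.0]
ft_force: [-0.1, 0.2, 0.1]
grip_width: 1.003
grip_force: 0.0
large_cup [([0.631, 0.098, 0.124], 0.78)]
large_cup_rim [([0.593, 0.086, 0.124], 0.68)]
hook_right [([0.63, 0.097, 0.137], 0.8), ([0.594, 0.085, 0.123], 0.39), ([0.415, -0.232, 0.028], 0.24)]
hook_left [([0.598, 0.21, 0.14], 0.7)]
small_cup [([0.597, 0.214, 0.12], 0.66)]
large_cup [([0.63, 0.098, 0.123], 0.8), ([0.415, -0.231, 0.025], 0.57), ([0.495, -0.202, -0.003], 0.49)]
large_cup_rim []
hook_right [([0.627, 0.096, 0.135], 0.75)]
hook_left [([0.597, 0.212, 0.141], 0.91)]
small_cup [([0.596, 0.212, 0.12], 0.7)]
t=3.25 pos [0.5641 0.1291 0.2517] yaw 102.7 q7 1.57 shift mm [-19.4 -45.5  71.7] turn 0.05 down [ 0.  0. -1.]
```

View pics/w1.png

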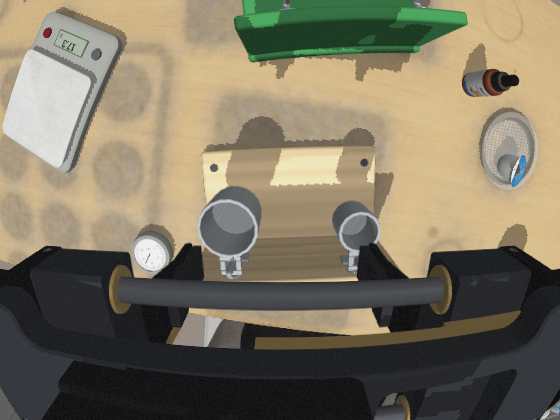

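The wrist view shows the large cup at (230,222), its eye and hook just behind it, and the small cup at (355,228). The rim is about 123 mm high, as expected. I'll centre over it and go down.

```bash
python3 -m crank '[{"tx":-19,"ty":-46,"tz":0,"turn":-0.1},{"tx":-19,"ty":-46,"tz":20,"turn":-0.1},{"tx":-19,"ty":-46,"tz":60,"turn":-0.1},{"tx":-19,"ty":-46,"tz":70,"turn":-0.1},{"tx":-19,"ty":-46,"tz":70,"turn":-0.1}]'
python3 - <<'E'
from h import *
import cv2
p,d=ctrl.get_image("wrist");cv2.imwrite("pics/w2.png",p[:,:,::-1])
for q in ["large_cup","large_cup_rim"]: print(q,[(np.round(r["xyz"],3).tolist(),round(r["confidence"],2)) for r in ctrl.mark_of("wrist",q)][:2])
to(.593,.0885,.105,103)
E
```

```text
time: 3.88
position: [0.5928, 0.0878, 0.1815]
tool_rot: [0.36, -3.12, 0.0]
ft_force: [-0.4, 0.8, 0.9]
grip_width: 1.0
grip_force: 0.0
large_cup [([0.631, 0.101, 0.119], 0.58), ([0.595, 0.089, 0.123], 0.18)]
large_cup_rim [([0.595, 0.086, 0.121], 0.75), ([0.593, 0.089, 0.057], 0.2)]
t=4.03 pos [0.594  0.0878 0.1834] yaw 103.2 q7 1.69 shift mm [ 1.1  0.9 78.4] turn 0.03 down [ 0.003  0.001 -1.   ]
```

View pics/w2.png

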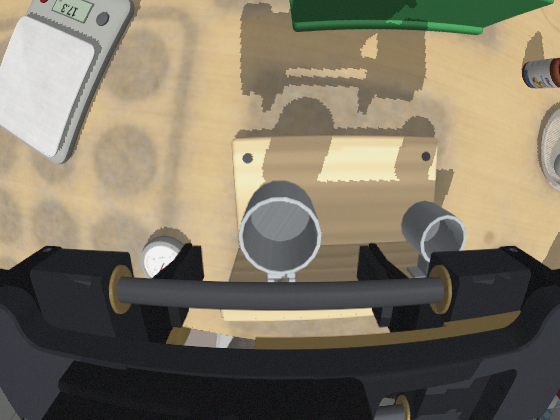

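The cup sits midway between the fingers (centre at column 280). Next I go down and grip.

```bash
python3 -m crank '[{"tx":0,"ty":0,"tz":30,"turn":0},{"tx":0,"ty":0,"tz":55,"turn":0},{"tx":0,"ty":0,"tz":70,"turn":0},{"tx":0,"ty":0,"tz":76,"turn":0},{"tx":0,"ty":0,"tz":76,"turn":0}]'
python3 h.py .593 .0885 .105 103
```

```text
time: 4.65
position: [0.5935, 0.0876, 0.1061]
tool_rot: [-0.36, 3.12, 0.0]
ft_force: [-0.2, 0.2, 1.1]
grip_width: 0.998
grip_force: 0.0
t=4.65 pos [0.5935 0.0876 0.1061] yaw 103.1 q7 1.71 shift mm [0.2 1.  1.1] turn 0.03 down [ 0.001  0.    -1.   ]
```

```bash
python3 -m crank '[{"tx":0,"ty":1,"tz":0,"turn":0},{"tx":0,"ty":1,"tz":0,"turn":0},{"tx":0,"ty":1,"tz":0,"turn":0},{"tx":0,"ty":1,"tz":0,"turn":0},{"tx":0,"ty":1,"tz":0,"turn":0}]' 40 20
python3 -m crank '[{"tx":0,"ty":0,"tz":0,"turn":0},{"tx":0,"ty":0,"tz":0,"turn":0}]'
```

```text
time: 5.28
position: [0.5929, 0.0884, 0.1057]
tool_rot: [-0.36, 3.121, -0.0]
ft_force: [-0.4, 0.1, 0.3]
grip_width: 0.648
grip_force: 20.0
time: 5.52
position: [0.5929, 0.0884, 0.1057]
tool_rot: [-0.359, 3.121, -0.0]
ft_force: [-0.2, 0.7, 1.4]
grip_width: 0.644
grip_force: 20.0
```

```bash
python3 -m crank '[{"tx":0,"ty":0,"tz":-8,"turn":0},{"tx":0,"ty":0,"tz":-18,"turn":0},{"tx":0,"ty":0,"tz":-32,"turn":0},{"tx":0,"ty":0,"tz":-50,"turn":0},{"tx":0,"ty":0,"tz":-70,"turn":0}]'
python3 -m crank '[{"tx":0,"ty":0,"tz":-15,"turn":0},{"tx":10,"ty":0,"tz":-25,"turn":0},{"tx":20,"ty":0,"tz":-25,"turn":0}]'
python3 - <<'E'
from h import *
import cv2
p,d=ctrl.get_image("scene");cv2.imwrite("pics/s2.png",cv2.resize(p[100:300,160:440,::-1],None,fx=2.5,fy=2.5))
for q in ["large_cup","large_cup_rim","large_cup_base","small_cup","plate_middle","tare_key"]: print(q,[(np.round(r["xyz"],3).tolist(),round(r["confidence"],2)) for r in ctrl.mark_of("scene",q)][:2])
to(.52,-.21,.2,70)
E
```

```text
time: 6.15
position: [0.5916, 0.0881, 0.1765]
tool_rot: [0.359, -3.118, 0.0]
ft_force: [-1.4, -0.6, -3.1]
grip_width: 0.646
grip_force: 20.0
time: 6.52
position: [0.5731, 0.0837, 0.2016]
tool_rot: [-0.359, 3.119, 0.001]
ft_force: [-0.5, 0.2, -1.9]
grip_width: 0.647
grip_force: 20.0
large_cup [([0.613, 0.094, 0.193], 0.66)]
large_cup_rim [([0.587, 0.083, 0.216], 0.51)]
large_cup_base [([0.554, 0.086, 0.16], 0.62)]
small_cup [([0.601, 0.212, 0.122], 0.58), ([0.518, -0.212, 0.034], 0.19)]
plate_middle [([0.516, -0.209, 0.03], 0.74)]
tare_key [([0.414, -0.231, 0.025], 0.79)]
t=6.88 pos [0.5732 0.084  0.2001] yaw 103.2 q7 1.67 shift mm [ 1.187e+02 -2.742e+02  2.000e-01] turn 6.63 down [-0.001 -0.    -1.   ]
```

View pics/s2.png

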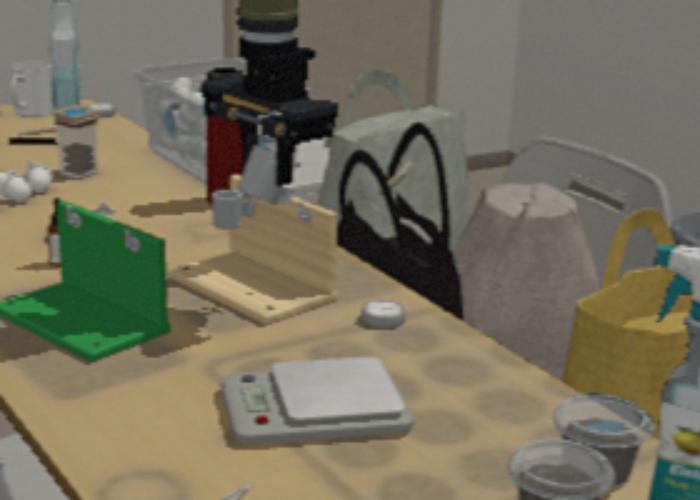

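The crop shows the cup held clear of the hook at (262,175), but it has swung about the pads: its base leans to the left. The marks put the tilt near 30°, with the eye side low. It is still securely held, so I carry it over the plate at height and measure the tilt there.

```bash
python3 -m crank '[{"tx":10,"ty":-25,"tz":0,"turn":0.6},{"tx":32,"ty":-75,"tz":0,"turn":1.8},{"tx":56,"ty":-130,"tz":0,"turn":3},{"tx":80,"ty":-185,"tz":0,"turn":4.2},{"tx":100,"ty":-235,"tz":0,"turn":5.4}]'
python3 h.py .52 -.21 .16 73.4
```

```text
time: 7.5
position: [0.5279, -0.1715, 0.2007]
tool_rot: [0.39, 3.117, -0.001]
ft_force: [0.7, -0.1, -0.9]
grip_width: 0.645
grip_force: 20.0
t=7.50 pos [ 0.5279 -0.1715  0.2007] yaw 75.7 q7 1.67 shift mm [ -1.8 -39.2  40.7] turn 0.47 down [ 0.    -0.001 -1.   ]
```

```bash
python3 -m crank '[{"tx":0,"ty":-12,"tz":5,"turn":0.2},{"tx":-1,"ty":-26,"tz":15,"turn":0.4},{"tx":-1,"ty":-35,"tz":30,"turn":0.5},{"tx":-2,"ty":-39,"tz":38,"turn":0.5},{"tx":-2,"ty":-39,"tz":40,"turn":0.5}]'
python3 - <<'E'
from h import *
import cv2
for c in ["scene","side","wrist"]:
    p,d=ctrl.get_image(c)
    if c!="wrist":
        m=ctrl.camera_model(c);K=np.array(m["intrinsics"]);o=np.array(m["orientation"]);M=o if o.shape==(3,3) else R.from_rotvec(o).as_matrix()
        u=K@(M.T@(ctrl.get_state()["position"]-np.array(m["origin"])));u=(u[:2]/u[2]).astype(int);print(c,u)
        x,y=np.clip(u[0]-50,0,460),np.clip(u[1]-35,0,350)
        cv2.imwrite(f"pics/{c}3.png",cv2.resize(p[y:y+75,x:x+100,::-1],None,fx=4,fy=4,interpolation=cv2.INTER_CUBIC))
    for q in ["large_cup","large_cup_rim","large_cup_base","small_cup","plate_middle","tare_key"]: print(q,[(np.round(r["xyz"],3).tolist(),round(r["confidence"],2)) for r in ctrl.mark_of(c,q)][:2])
to(.52,-.21,.16,73.4)
a=[cv2.imread(f"pics/{c}3.png") for c in ("scene","side")];cv2.imwrite("pics/two3.png",np.hstack(a))
E
```

```text
time: 8.12
position: [0.5217, -0.2053, 0.1594]
tool_rot: [-0.445, -3.108, -0.0]
ft_force: [-0.3, -0.0, -0.8]
grip_width: 0.651
grip_force: 20.0
scene [295 211]
large_cup [([0.562, -0.216, 0.15], 0.7)]
large_cup_rim [([0.535, -0.208, 0.173], 0.7)]
large_cup_base [([0.505, -0.199, 0.115], 0.79), ([0.37, 0.353, -0.001], 0.15)]
small_cup [([0.597, 0.21, 0.123], 0.78)]
plate_middle [([0.516, -0.212, 0.032], 0.93), ([0.598, 0.21, 0.12], 0.37)]
tare_key [([0.416, -0.229, 0.025], 0.82)]
side [275 190]
large_cup [([0.561, -0.216, 0.148], 0.65), ([0.495, -0.202, -0.002], 0.42)]
large_cup_rim [([0.533, -0.211, 0.174], 0.76), ([0.494, -0.201, 0.001], 0.26)]
large_cup_base [([0.506, -0.198, 0.121], 0.75)]
small_cup [([0.597, 0.214, 0.12], 0.6)]
plate_middle [([0.523, -0.206, 0.033], 0.7)]
tare_key [([0.413, -0.226, 0.021], 0.98)]
large_cup [([0.533, -0.209, 0.174], 0.75), ([0.563, -0.216, 0.152], 0.58)]
large_cup_rim [([0.536, -0.21, 0.173], 0.55)]
large_cup_base [([0.508, -0.203, 0.116], 0.86)]
small_cup []
plate_middle []
tare_key [([0.415, -0.229, 0.028], 0.94)]
t=9.18 pos [ 0.522  -0.206   0.1605] yaw 73.6 q7 1.72 shift mm [ 0.8 -4.4  0.5] turn 0.05 down [ 0.  0. -1.]
```

View pics/two3.png

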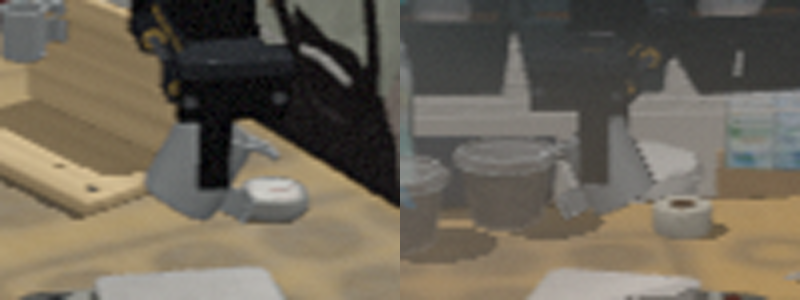

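Across three views the cup's rim reads about (0.535,-0.210,0.173) and its base (0.506,-0.200,0.117). That is a lean of about 28°, eye and foot side low. In the picture the foot is the lowest part, at (235,205) left and (570,205) right, ahead of the pivot. Lowering it gently with a softer grip should therefore push it upright against the plate.

```bash
python3 -m crank '[{"tx":4,"ty":-3,"tz":15,"turn":0},{"tx":7,"ty":-3,"tz":35,"turn":0},{"tx":7,"ty":-3,"tz":50,"turn":0},{"tx":7,"ty":-3,"tz":60,"turn":0},{"tx":7,"ty":-3,"tz":62,"turn":0}]'
python3 -m crank '[{"tx":0,"ty":0,"tz":2,"turn":0},{"tx":0,"ty":0,"tz":4,"turn":0},{"tx":0,"ty":0,"tz":6,"turn":0},{"tx":0,"ty":0,"tz":8,"turn":0},{"tx":0,"ty":0,"tz":10,"turn":0}]' - 8
python3 -m crank '[{"tx":0,"ty":0,"tz":2,"turn":0},{"tx":0,"ty":0,"tz":4,"turn":0},{"tx":0,"ty":0,"tz":6,"turn":0},{"tx":0,"ty":0,"tz":7,"turn":0},{"tx":0,"ty":0,"tz":8,"turn":0}]'
python3 - <<'E'
from h import *
import cv2
for c in ["scene","side"]:
    p,d=ctrl.get_image(c)
    m=ctrl.camera_model(c);K=np.array(m["intrinsics"]);o=np.array(m["orientation"]);M=o if o.shape==(3,3) else R.from_rotvec(o).as_matrix()
    u=K@(M.T@(ctrl.get_state()["position"]-np.array(m["origin"])));u=(u[:2]/u[2]).astype(int)
    x,y=u[0]-50,u[1]-35
    cv2.imwrite(f"pics/{c}4.png",cv2.resize(p[y:y+75,x:x+100,::-1],None,fx=4,fy=4,interpolation=cv2.INTER_CUBIC))
    for q in ["large_cup","large_cup_rim","large_cup_base"]: print(q,[(np.round(r["xyz"],3).tolist(),round(r["confidence"],2)) for r in ctrl.mark_of(c,q)][:2])
to(.515,-.208,.0765,73.4)
a=[cv2.imread(f"pics/{c}4.png") for c in ("scene","side")];cv2.imwrite("pics/two4.png",np.hstack(a))
E
```

```text
time: 9.8
position: [0.5141, -0.2068, 0.0977]
tool_rot: [-0.447, -3.108, 0.0]
ft_force: [0.2, 0.5, -1.4]
grip_width: 0.647
grip_force: 20.0
time: 10.42
position: [0.5142, -0.2068, 0.089]
tool_rot: [-0.447, -3.109, -0.001]
ft_force: [-5.6, 1.2, 8.3]
grip_width: 0.653
grip_force: 8.0
time: 11.05
position: [0.5143, -0.207, 0.0808]
tool_rot: [-0.447, -3.11, -0.0]
ft_force: [-2.7, 0.5, 3.4]
grip_width: 0.651
grip_force: 8.0
large_cup [([0.551, -0.217, 0.08], 0.55)]
large_cup_rim [([0.518, -0.211, 0.098], 0.54)]
large_cup_base [([0.415, -0.231, 0.026], 0.75), ([0.504, -0.201, 0.038], 0.63)]
large_cup [([0.551, -0.217, 0.078], 0.59)]
large_cup_rim [([0.519, -0.208, 0.096], 0.85), ([0.598, 0.215, 0.12], 0.57)]
large_cup_base [([0.497, -0.2, 0.042], 0.84), ([0.552, -0.217, 0.08], 0.6)]
t=11.45 pos [ 0.5144 -0.207   0.0806] yaw 73.6 q7 1.78 shift mm [-0.9 -0.8  4.1] turn 0.05 down [-0.  0. -1.]
```

View pics/two4.png

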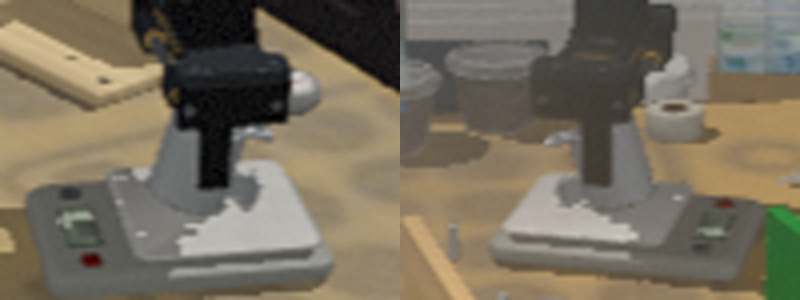

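The cup is now on the plate and rolling upright, with about 17° of lean left. I keep lowering.

```bash
python3 -m crank '[{"tx":0,"ty":0,"tz":1,"turn":0},{"tx":0,"ty":0,"tz":2,"turn":0},{"tx":0,"ty":0,"tz":3,"turn":0},{"tx":0,"ty":0,"tz":4,"turn":0},{"tx":0,"ty":0,"tz":4,"turn":0}]'
python3 -m crank '[{"tx":0,"ty":0,"tz":0.5,"turn":0},{"tx":0,"ty":0,"tz":1,"turn":0},{"tx":0,"ty":0,"tz":1,"turn":0}]'
python3 - <<'E'
from h import *
for c in ["scene","side"]:
    p,d=ctrl.get_image(c)
    for q in ["large_cup","large_cup_rim","large_cup_base"]: print(q,[(np.round(r["xyz"],3).tolist(),round(r["confidence"],2)) for r in ctrl.mark_of(c,q)][:2])
to(.515,-.208,.0765,73.4)
E
```

```text
time: 12.08
position: [0.5146, -0.2069, 0.0773]
tool_rot: [0.447, 3.109, 0.001]
ft_force: [-5.0, 1.7, 9.6]
grip_width: 0.654
grip_force: 8.0
time: 12.45
position: [0.5149, -0.207, 0.0766]
tool_rot: [0.447, 3.109, 0.001]
ft_force: [-4.9, 2.1, 9.9]
grip_width: 0.653
grip_force: 8.0
large_cup [([0.55, -0.217, 0.082], 0.82), ([0.505, -0.201, 0.04], 0.53)]
large_cup_rim [([0.516, -0.208, 0.098], 0.54)]
large_cup_base [([0.505, -0.203, 0.038], 0.67)]
large_cup [([0.548, -0.223, 0.082], 0.85), ([0.522, -0.207, 0.03], 0.2)]
large_cup_rim [([0.516, -0.209, 0.094], 0.62), ([0.549, -0.217, 0.078], 0.4)]
large_cup_base [([0.502, -0.198, 0.037], 0.51), ([0.697, -0.018, -0.004], 0.17)]
t=12.85 pos [ 0.5149 -0.207   0.0766] yaw 73.6 q7 1.78 shift mm [-0.4 -0.9  0.1] turn 0.05 down [ 0.001  0.    -1.   ]
```

About 11° is left and its lower edge rests on the plate. I ease the grip so it settles flat, then open.

```bash
python3 -m crank '[{"tx":0,"ty":0,"tz":0,"turn":0},{"tx":0,"ty":0,"tz":0.5,"turn":0},{"tx":0,"ty":0,"tz":1,"turn":0},{"tx":0,"ty":0,"tz":1,"turn":0}]' - 3
python3 -m crank '[{"tx":0,"ty":0,"tz":-1,"turn":0},{"tx":0,"ty":0,"tz":-1,"turn":0},{"tx":0,"ty":0,"tz":-1,"turn":0}]' 58
python3 -m crank '[{"tx":0,"ty":0,"tz":0,"turn":0},{"tx":0,"ty":0,"tz":0,"turn":0},{"tx":0,"ty":0,"tz":0,"turn":0},{"tx":0,"ty":0,"tz":0,"turn":0}]' 87
python3 - <<'E'
from h import *
for c in ["scene","side"]:
    p,d=ctrl.get_image(c)
    for q in ["large_cup","large_cup_rim","large_cup_base"]: print(q,[(np.round(r["xyz"],3).tolist(),round(r["confidence"],2)) for r in ctrl.mark_of(c,q)][:2])
to(.515,-.208,.0765,73.4)
E
```

```text
time: 13.35
position: [0.5145, -0.2069, 0.0744]
tool_rot: [-0.447, -3.11, -0.0]
ft_force: [-1.1, 0.6, 3.4]
grip_width: 0.655
grip_force: 3.0
time: 13.72
position: [0.5145, -0.2068, 0.0754]
tool_rot: [0.447, 3.11, 0.0]
ft_force: [0.1, -0.1, 0.1]
grip_width: 0.663
grip_force: 0.0
time: 14.22
position: [0.5145, -0.2069, 0.0756]
tool_rot: [0.447, 3.11, 0.0]
ft_force: [-0.0, -1.0, 0.0]
grip_width: 0.976
grip_force: 0.0
large_cup [([0.537, -0.213, 0.086], 0.65), ([0.442, -0.474, -0.005], 0.16)]
large_cup_rim [([0.505, -0.205, 0.092], 0.93)]
large_cup_base [([0.502, -0.201, 0.032], 0.76)]
large_cup [([0.538, -0.216, 0.086], 0.7), ([0.599, 0.214, 0.118], 0.59)]
large_cup_rim [([0.505, -0.204, 0.091], 0.53), ([0.538, -0.214, 0.085], 0.17)]
large_cup_base [([0.501, -0.202, 0.034], 0.56)]
t=14.62 pos [ 0.5145 -0.2069  0.0756] yaw 73.6 q7 1.78 shift mm [-0.8 -0.9 -0.9] turn 0.05 down [ 0.  0. -1.]
```

Upright now, about 18 mm from the plate's middle and released. I back off upward and check with the wrist camera.

```bash
python3 -m crank '[{"tx":0,"ty":0,"tz":-15,"turn":0},{"tx":0,"ty":0,"tz":-50,"turn":0},{"tx":0,"ty":0,"tz":-90,"turn":0},{"tx":0,"ty":0,"tz":-110,"turn":0},{"tx":0,"ty":0,"tz":-110,"turn":0}]'
python3 - <<'E'
from h import *
import cv2
for c in ["scene","side","wrist"]:
    p,d=ctrl.get_image(c)
    for q in ["scale","large_cup_rim","large_cup_base","plate_middle","tare_key"]: print(c,q,[(np.round(r["xyz"],3).tolist(),round(r["confidence"],2)) for r in ctrl.mark_of(c,q)][:2])
cv2.imwrite("pics/w5.png",p[:,:,::-1])
to(.415,-.23,.18,73.4)
E
```

```text
time: 15.25
position: [0.5158, -0.2075, 0.1882]
tool_rot: [0.446, 3.105, 0.0]
ft_force: [0.2, -0.2, -0.1]
grip_width: 1.004
grip_force: 0.0
scene scale [([0.495, -0.202, 0.004], 0.73), ([0.507, -0.204, 0.093], 0.53)]
scene large_cup_rim [([0.506, -0.203, 0.094], 0.97)]
scene large_cup_base [([0.503, -0.201, 0.032], 0.78)]
scene plate_middle [([0.518, -0.21, 0.035], 0.65)]
scene tare_key [([0.414, -0.23, 0.024], 0.94)]
side scale [([0.491, -0.204, -0.0], 0.57)]
side large_cup_rim [([0.499, -0.206, 0.092], 0.56), ([0.492, -0.202, -0.005], 0.51)]
side large_cup_base [([0.497, -0.201, 0.032], 0.82)]
side plate_middle [([0.523, -0.207, 0.031], 0.88)]
side tare_key [([0.417, -0.229, 0.022], 0.97), ([0.497, -0.198, 0.032], 0.2)]
wrist scale []
wrist large_cup_rim [([0.501, -0.203, 0.091], 0.87)]
wrist large_cup_base []
wrist plate_middle []
wrist tare_key [([0.41, -0.231, 0.027], 0.58), ([0.439, -0.476, -0.003], 0.17)]
t=16.15 pos [ 0.5145 -0.2069  0.1856] yaw 73.6 q7 1.71 shift mm [ 88.9 -50.2   5.6] turn 0.05 down [ 0.  0. -1.]
```

View pics/w5.png

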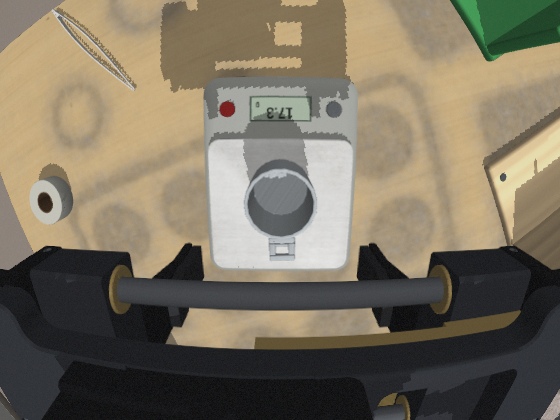

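The wrist view shows the cup standing clear on the plate, its mouth at (280,200). The red tare key at (228,108) matches the marks at (0.415,-0.230). I close the fingers and move over the key, aiming 3 mm towards the robot.

```bash
python3 -m crank '[{"tx":30,"ty":-17,"tz":0,"turn":0},{"tx":70,"ty":-40,"tz":0,"turn":0},{"tx":92,"ty":-49,"tz":0,"turn":0},{"tx":92,"ty":-49,"tz":0,"turn":0},{"tx":92,"ty":-49,"tz":0,"turn":0}]' 0 10
python3 -m crank '[{"tx":0,"ty":0,"tz":40,"turn":0},{"tx":0,"ty":0,"tz":80,"turn":0},{"tx":0,"ty":0,"tz":110,"turn":0},{"tx":0,"ty":0,"tz":125,"turn":0},{"tx":0,"ty":0,"tz":125,"turn":0}]'
python3 h.py .412 -.229 .041 73.4;  python3 -c "
from bench import ctrl;print(ctrl.tip_extent)"
```

```text
time: 16.77
position: [0.4134, -0.2277, 0.1859]
tool_rot: [0.446, 3.108, 0.0]
ft_force: [0.1, -0.7, -0.2]
grip_width: 0.518
grip_force: 0.0
time: 17.4
position: [0.4124, -0.2278, 0.0599]
tool_rot: [-0.446, -3.108, 0.001]
ft_force: [-0.2, -0.4, 0.9]
grip_width: 0.017
grip_force: 0.0
t=17.40 pos [ 0.4124 -0.2278  0.0599] yaw 73.7 q7 1.83 shift mm [-0.  -1.2 18.9] turn 0.06 down [-0.002 -0.    -1.   ]
0.019
```

```bash
python3 -m crank '[{"tx":0,"ty":-1,"tz":7,"turn":0},{"tx":0,"ty":-1,"tz":12,"turn":0},{"tx":0,"ty":-1,"tz":15,"turn":0},{"tx":0,"ty":-1,"tz":17,"turn":0},{"tx":0,"ty":-1,"tz":18,"turn":0}]'
python3 -m crank '[{"tx":0,"ty":0,"tz":0.5,"turn":0},{"tx":0,"ty":0,"tz":1,"turn":0},{"tx":0,"ty":0,"tz":1.5,"turn":0},{"tx":0,"ty":0,"tz":1.5,"turn":0}]'
```

```text
time: 18.02
position: [0.4122, -0.229, 0.0426]
tool_rot: [0.447, 3.109, 0.0]
ft_force: [-1.5, 0.9, 1.7]
grip_width: 0.004
grip_force: 0.5
time: 18.52
position: [0.4122, -0.2291, 0.0412]
tool_rot: [0.447, 3.109, 0.0]
ft_force: [-1.6, 0.6, 4.0]
grip_width: 0.005
grip_force: 2.1
```

```bash
python3 -m crank '[{"tx":0,"ty":0,"tz":0.5,"turn":0},{"tx":0,"ty":0,"tz":1,"turn":0},{"tx":0,"ty":0,"tz":1.5,"turn":0},{"tx":0,"ty":0,"tz":1.5,"turn":0}]'
python3 -m crank '[{"tx":0,"ty":0,"tz":0.5,"turn":0},{"tx":0,"ty":0,"tz":1,"turn":0},{"tx":0,"ty":0,"tz":1,"turn":0}]'
```

```text
time: 19.02
position: [0.4122, -0.2292, 0.0402]
tool_rot: [0.447, 3.109, 0.0]
ft_force: [-3.2, 0.4, 9.6]
grip_width: 0.001
grip_force: 5.1
time: 19.4
position: [0.4123, -0.2293, 0.0399]
tool_rot: [-0.447, -3.11, -0.001]
ft_force: [-5.6, 1.7, 18.1]
grip_width: 0.01
grip_force: 8.7
```

The contact is now stiff (18 N with almost no further travel), so the key is on its stop. I release, back off and check.

```bash
python3 -m crank '[{"tx":0,"ty":0,"tz":-5,"turn":0},{"tx":0,"ty":0,"tz":-25,"turn":0},{"tx":2,"ty":0,"tz":-70,"turn":0},{"tx":2,"ty":0,"tz":-120,"turn":0},{"tx":2,"ty":0,"tz":-150,"turn":0}]'
python3 -m crank '[{"tx":0,"ty":0,"tz":0,"turn":0},{"tx":0,"ty":0,"tz":0,"turn":0},{"tx":0,"ty":0,"tz":0,"turn":0}]'
python3 - <<'E'
from h import *
import cv2
for c in ["scene","wrist"]:
    p,d=ctrl.get_image(c)
    for q in ["large_cup_rim","large_cup_base","small_cup","tare_key"]: print(c,q,[(np.round(r["xyz"],3).tolist(),round(r["confidence"],2)) for r in ctrl.mark_of(c,q)][:2])
cv2.imwrite("pics/w6.png",p[:,:,::-1])
E
```

```text
time: 20.02
position: [0.411, -0.2287, 0.1907]
tool_rot: [0.446, 3.106, 0.0]
ft_force: [-0.2, 0.3, -0.5]
grip_width: 0.005
grip_force: 0.0
time: 20.4
position: [0.4093, -0.228, 0.187]
tool_rot: [-0.446, -3.107, -0.0]
ft_force: [0.3, 0.1, -0.6]
grip_width: 0.007
grip_force: 0.0
scene large_cup_rim [([0.501, -0.205, 0.094], 0.72)]
scene large_cup_base [([0.502, -0.2, 0.031], 0.8)]
scene small_cup [([0.633, 0.099, 0.137], 0.19)]
scene tare_key [([0.415, -0.23, 0.025], 0.86)]
wrist large_cup_rim []
wrist large_cup_base []
wrist small_cup [([0.415, -0.232, 0.026], 0.25)]
wrist tare_key [([0.416, -0.232, 0.028], 0.85)]
```

View pics/w6.png

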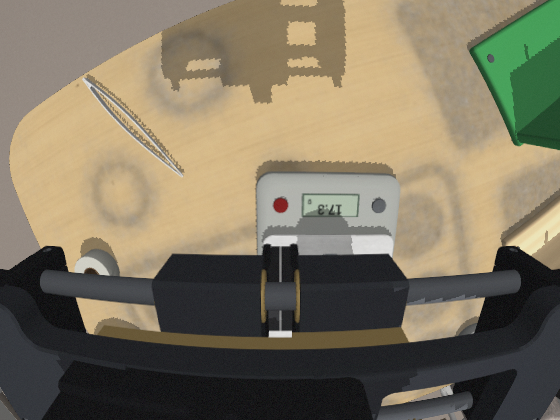

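The tare key at (280,205) is up, the robot is clear, and the scene camera reads the cup as unmoved. I'm handing the job in.

```bash
python3 -c "
from bench import ctrl;print(ctrl.close_job())"
```

```text
the job is handed in; nothing more can be done
None
```

I handed the job in at about 21 s: the large cup stands upright and let go about 19 mm from the plate's middle (limit 30 mm), the tare key was pressed to its stop and released, and nothing else was touched, though the last check did not pick out the small cup, last seen in place at about 9 s.

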